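Roll a packed column into its V-rest

ROBOT

A 6-joint arm with a two-finger parallel gripper is mounted at the origin on the work surface. World frame = base frame: x ahead of the robot, y to its left, z up, the work surface at z = 0. Lengths are in m, angles in rad, forces in N, time in s.
With the tool pointing down it reaches from about 0.25 to 0.8 m from the base axis. Payload 8.5 kg.
Tool frame: the origin (TCP) lies at the very end of the fingers, on their centre line; the grasp point (between the pads) lies pinch_z behind it (pinch_z is the distance from the TCP to the grasp point, in m); z points along the fingers, y is the direction in which the jaws open and shut (so a half turn about z gives the same grasp; the last joint's range is limited). The gripper opens to 85 mm and grips with 20 to 120 N. Pads are 22 mm wide; open, the fingers measure 114 mm over their backs; the gripper's body (76 mm by 85 mm) begins 54 mm behind the grasp point. The pads swing forward as they close: fully open they stand 13 mm farther back than shut.
Start: joints at [-1.237, 0.238, -0.013, 1.319, 0, 1.571], TCP at [0.172, -0.496, 0.231] pointing down, gripper open.
Joint ranges: [-2.66, 2.66], [-1.03, 1.9], [-1.14, 1.46], [-1.82, 2.27], [-1.45, 1.34], [-3.14, 3.14]. Speed limits (rad/s): [2.22, 2.22, 2.79, 3.14, 3.14, 3.14].

INTERFACE

Orientations are given as a unit quaternion [w, x, y, z].
In Python, from cell import * gives the robot as it stands.
- The arm moves only by the tool drive_tool, never from a script. Its argument "increments" is a list of rows, each a list of 3 entries, a list of its own where there are three numbers: the opening, from 0 (shut) to 1 (fully open), then the shift along the tool's x, y, z in mm, then the turn, a rotation vector about the tool's x, y, z in degrees. In form: [[claw, [tx, ty, tz], [ax, ay, az]], ...]. A call has 1 to 5 rows; each row is the pose to reach, as a shift and turn from the pose measured when the call began, along the tool's axes at that moment; what a row does not reach only later rows make up. A row lasts 1/8 s, in which the tool goes at most 62.5 mm and 10.7 degrees, less where a joint would pass 70% of its speed; a pose out of reach is approached as far as the arm can. A call with a gripper value outside its range is refused whole. The fingers move at their own pace and stop on an object; "squeeze" is the grip in N (left out, the last holds). Time passes only in rows, so rows that repeat a pose let the fingers close. It gives the time, the measured TCP pose, the force and the opening at its end, in the units of the state.
- get_state(): the state, without advancing time (a new reading comes with each control period).
- get_image(name): name is "side" or "top" or "wrist"; returns (picture, depth): 480x640x3 uint8, red, green, blue; 480x640 float32, m along the optical axis (not along the pixel's ray), 0 where there is no reading.
- camera_model(name): a dict with "intrinsics" (3x3 intrinsics, pixels), "eye" and "orientation" of the camera in the world. Camera axes: x right, y up, looking along -z (the intrinsics and any distortion apply to the point x, -y, -z); pixel columns grow to the right and rows downward; lengths in m; the calibration is good to about 2 mm. A picture is of the moment at which its call begins: read the wrist's pose just before it. camera_model takes no time and is no camera call; for the wrist camera it gives the pose at the moment of the call.
- sign_off(): hands the job in, once; it reports no verdict.
The state is a dict: "t": time; "joint_pos": joint angles; "joint_velocities": joint speeds; "joint_torque": joint torques, N m; "tool_pos": TCP position; "tool_rot": TCP orientation; "ft_force": force on the tool from outside, world axes, zero at the start; "moment": the same for the moment, N m; "grip_width": opening from 0.0 (shut) to 1.0 (fully open).
Only numpy, scipy, OpenCV 4.12 (cv2) and the standard library are available. Lean on these libraries where they do the work, as an engineer would, in place of code of your own. Each camera call takes 0.05 s, during which the arm holds its last target.

TASK

Roll the packed chromatography column along the bench and up the ramp into the V of the column rest, then push it along the V until its end butts against the end stop. Only push it gently with the fingers: keep it lying level, never lift it, and leave the jar, the bottle and the tip box where they stand. Finish with the column lying still in the V.

Things in the scene. Friction and masses are not known exactly. Their poses are not given: they have to be found in the camera images.
- column: Packed column: cylinder 44 mm in diameter, 180 mm long, 0.4 kg, lying on its side; beige, a flush blue cap 27 mm long at each end, flat ends. Origin: middle of its axis; x along it, y and z turn as it rolls. Starts on the bench on the ramp side, clear of the ramp, within 12 degrees of parallel to the V, 30 to 60 mm short of home along it. Smooth (friction about 0.35); slight rolling drag: it stops soon after a gentle push.
- rest: Column rest, fixed to the bench: teal V-block with a ramp on one side and an aluminium end stop. Origin: on the bench, below the bottom line of the V, 85 mm from the stop. x along the V towards the stop, y across it towards the ramp, z up. Block x -105 to 85 mm. V: bottom 4 mm above the bench, flanks at 30 degrees; back flank up to 26 mm high at y -38, top runs to y -46.
- rest_toe (a point): Point on the ramp's lower edge, at bench level, x 0, y +85 mm of the rest. The ramp rises straight to 13 mm high at y +20 mm, has a flat crest to y +16 mm, then the front flank falls to the bottom of the V at y 0. Axes as the rest's.
- rest_stop (a point): Centre of the stop plate's inner face, x +85 mm of the rest, where the column's end must come to lie. The plate is 6 mm thick, 56 mm wide (y -28 to +28), 54 mm high; a black fitting 22 mm wide sticks out 16 mm behind it.
- rest_home (a point): Where the middle of the column's axis lies when it is seated in the V and touches the stop: x -5, y 0, z 29 mm of the rest. Seated, the column is parallel to the rest's x.
- jar: Bystander: white jar, red lid, 72 mm in diameter, 100 mm tall. Origin: centre of its underside.
- amber: Bystander: brown bottle, black cap, 62 mm in diameter, 140 mm tall. Origin: centre of its underside.
- tipbox: Bystander: pipette tip box, blue with a clear lid, 85 x 122 mm, 52 mm tall. Origin: centre of its underside.
Mind the look-alikes: they are no part of the job. Leave any yellow look-alike of the column alone.

How it is judged:
By the outcome, as a careful person would: the job done as asked, in the order asked, and still so for the second after the job is handed in, with the robot touching nothing.
It also fails if it takes over 58 s, if anything falls off the work surface, if the arm or the gripper's body presses on something with over 40 N, if the wrist force passes 120 N, or if a joint passes its speed limit or range.

## Working session

There is one attempt and no reset: what is moved stays moved. The work goes in short steps, Python scripts to look and compute and a tool call to move; the robot and the scene stay as the last step left them, time stands still between calls to the robot, and variables do not carry over. Pictures are saved under pics/ and viewed, and the job is handed in when it is done.

Besides the shell and the picture viewer there is one more tool, called after "Emit:" in YAML: its name, and indented under it one key for each argument. drive_tool: Moves the arm, as the interface text tells. Its arguments: {"type":"object","properties":{"increments":{"type":"array"},"squeeze":{"type":"number"}},"required":["increments"]}

```bash
ls; mkdir -p pics; python3 - <<'E'
from cell import *
import cv2,numpy as np
s=get_state();print(s)
for n in("top","side"):
    im,d=get_image(n);cv2.imwrite(f"pics/{n}0.png",im[:,:,::-1]);np.savez(f"{n}0.npz",im=im,d=d);print(n,camera_model(n))
E
```

```text
pics
{'t': 0.0, 'joint_pos': array([-1.23702782e+00,  2.38748806e-01, -1.42229820e-02,  1.31919562e+00,
       -1.81435298e-05,  1.57077637e+00]), 'joint_velocities': array([0.00101327, 0.00040456, 0.00040959, 0.00169972, 0.00070406,
       0.00142979]), 'joint_torque': array([ 1.46895931e-03, -5.38782871e+01,  3.46441340e+01,  1.83532684e-02,
       -1.70873063e-04, -1.15685842e-05]), 'tool_pos': array([ 0.17185717, -0.49565259,  0.23070657]), 'tool_rot': array([-6.74510033e-04,  9.86105221e-01,  1.66120508e-01, -1.22814504e-04]), 'ft_force': array([ 1.09341985, -0.16728623, -0.14487519]), 'moment': array([-0.00798377, -0.0112864 , -0.00390667]), 'grip_width': 0.9989424246245924}
top {'intrinsics': array([[617.00119341,   0.        , 319.05919242],
       [  0.        , 617.00119341, 236.26150454],
       [  0.        ,   0.        ,   1.        ]]), 'eye': array([ 0.30499623, -0.00174581,  1.5074533 ]), 'orientation': array([ 0.71202448,  0.05764055, -0.06065562, -0.69715106])}
side {'intrinsics': array([[449.57237391,   0.        , 323.62781282],
       [  0.        , 449.57237391, 251.3921527 ],
       [  0.        ,   0.        ,   1.        ]]), 'eye': array([0.34678897, 0.71323609, 0.70535043]), 'orientation': array([-0.12462956, -0.04747728,  0.41395907,  0.9004728 ])}
```

View pics/top0.png

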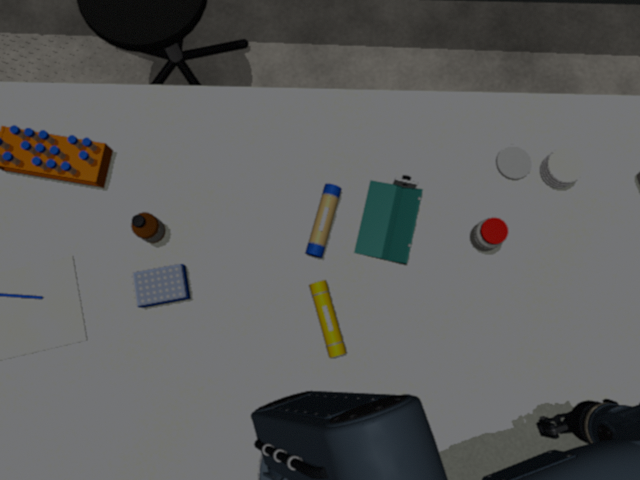

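View pics/side0.png

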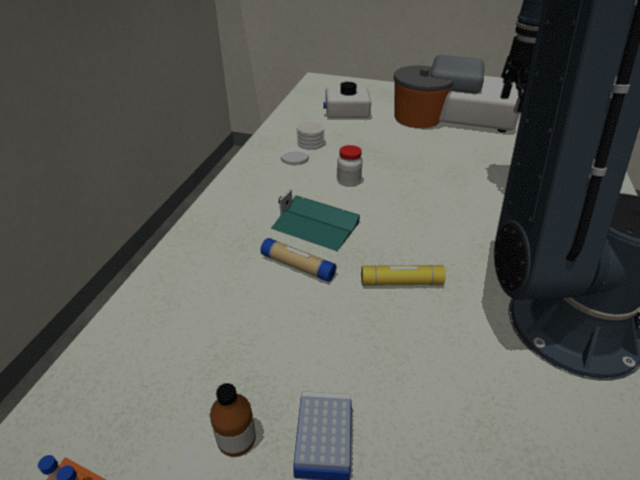

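```bash
cat > h.py <<'E'
import numpy as np,cv2
from scipy.spatial.transform import Rotation as R
def q2R(q): return R.from_quat([q[1],q[2],q[3],q[0]]).as_matrix()
def px2w(m,u,v,z):
    K=m["intrinsics"];r=np.array([(u-K[0,2])/K[0,0],-(v-K[1,2])/K[1,1],-1.]);w=q2R(m["orientation"])@r
    e=np.array(m["eye"]);return e+w*(z-e[2])/w[2]
def depth2w(m,d):
    K=m["intrinsics"];v,u=np.mgrid[:d.shape[0],:d.shape[1]]
    p=np.stack([(u-K[0,2])/K[0,0]*d,-(v-K[1,2])/K[1,1]*d,-d],-1)
    return p@q2R(m["orientation"]).T+np.array(m["eye"])
def w2px(m,P):
    K=m["intrinsics"];c=(np.atleast_2d(P)-np.array(m["eye"]))@q2R(m["orientation"])
    return np.stack([K[0,0]*c[:,0]/-c[:,2]+K[0,2],-K[1,1]*c[:,1]/-c[:,2]+K[1,2]],-1)
E
python3 - <<'E'
import cv2
im=cv2.imread("pics/top0.png")[165:280,290:440];cv2.imwrite("pics/top0c.png",cv2.resize(im,None,fx=5,fy=5,interpolation=cv2.INTER_CUBIC))
im=cv2.imread("pics/side0.png")[180:290,250:370];cv2.imwrite("pics/side0c.png",cv2.resize(im,None,fx=5,fy=5,interpolation=cv2.INTER_CUBIC))
E
```

```text
(no output)
```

View pics/top0c.png

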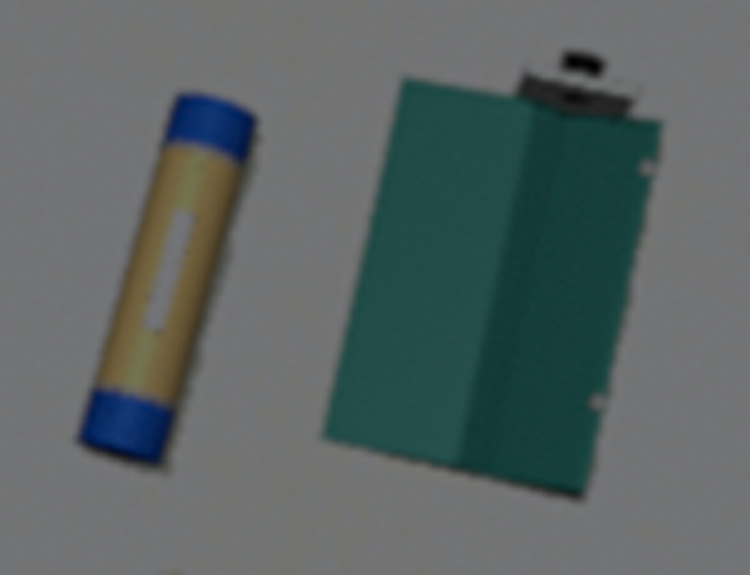

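View pics/side0c.png

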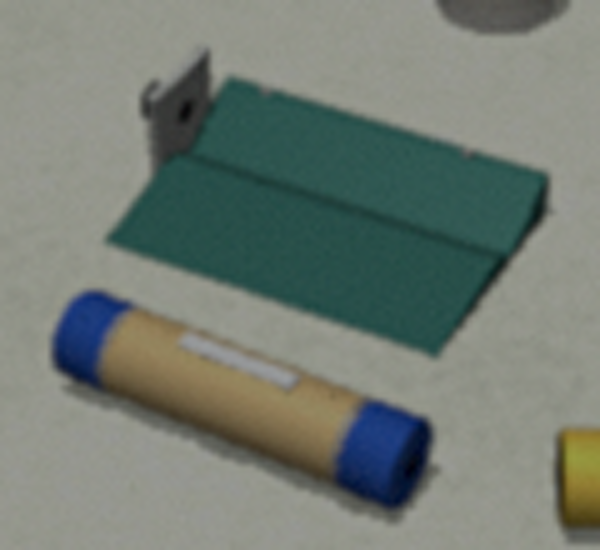

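```bash
python3 - <<'E'
from h import *;from cell import camera_model
m=camera_model("top");D=np.load("top0.npz");im=D["im"].astype(int);P=depth2w(m,D["d"])
c=lambda u,v:(290+(u+.5)/5-.5,165+(v+.5)/5-.5)
t1=px2w(m,*c(403,78),0);t0=px2w(m,*c(325,437),0);b1=px2w(m,*c(662,122),.026);b0=px2w(m,*c(583,497),.026)
print(t0,t1,b0,b1,[np.linalg.norm(a-b) for a,b in((t0,t1),(b0,b1),(t0[:2],b0[:2]),(t1[:2],b1[:2]))])
# Fit frame
L=np.array([[-105,85],[85,85],[-105,-46],[85,-46]])/1e3;W=np.array([t0,t1,b0,b1])[:,:2]
lc=L-L.mean(0);wc=W-W.mean(0)
th=np.arctan2((lc[:,0]*wc[:,1]-lc[:,1]*wc[:,0]).sum(),(lc*wc).sum());Rm=np.array([[np.cos(th),-np.sin(th)],[np.sin(th),np.cos(th)]])
o=W.mean(0)-Rm@L.mean(0);print("rest",o,np.degrees(th),"res mm",(L@Rm.T+o-W)*1e3)
# column: caps
for lab,q in (("top far",(178,95,257,120)),):pass
v,u=np.mgrid[:480,:640]
r,g,b=im[...,0],im[...,1],im[...,2]
reg=(u>298)&(u<345)&(v>178)&(v<264)
mk=reg&(P[...,2]>.012)
p=P[mk];print(mk.sum(),p[:,2].max(),np.percentile(p[:,2],95))
tp=p[:,:2];mu=tp.mean(0);w,V=np.linalg.eigh(np.cov(tp.T));a=V[:,1]*np.sign(V[0,1])
s=(tp-mu)@a;n=(tp-mu)@np.array([-a[1],a[0]]);print("col",mu,"len",np.ptp(s),"wid",np.ptp(n),np.degrees(np.arctan2(a[1],a[0])), "mid",mu+a*(s.max()+s.min())/2)
# silhouette
g=lambda x,y:px2w(m,*c(x,y),.022)
A=(g(177,95)+g(257,118))/2;B=(g(80,440)+g(162,463))/2
print(A,B,np.linalg.norm(A-B),np.degrees(np.arctan2(*(A-B)[1::-1])),(A+B)/2)
print("in rest",Rm.T@(((A+B)/2)[:2]-o), Rm.T@(mu-o))
bl=P[(u>365)&(u<410)&(v>190)&(v<255)];print(bl[:,2].min(),bl[:,2].max())
print("bench z",P[200:240,260:290,2].mean())
ys=(Rm.T@((P[...,:2]-o)[...,None]))[...,0]
sel=(abs(ys[...,0]+.02)<.03)
for y in range(-44,92,8):
    k=sel&(abs(ys[...,1]-y/1e3)<.003);print(y,k.sum(),round(P[k][:,2].mean()*1e3,1),end=" | ")
for n,(u0,v0) in dict(jar=(493,232),amber=(146,222),tip=(161,285)).items():print(n,P[v0,u0])
E
```

```text
[ 0.52243553 -0.09406324  0.        ] [ 0.70583499 -0.13133837  0.        ] [ 0.49205345 -0.21762358  0.026     ] [ 0.67937452 -0.25721899  0.026     ] [np.float64(0.18714912528089428), np.float64(0.19146012511806398), np.float64(0.12724082356037109), np.float64(0.12863159613478284)]
rest [ 0.60562547 -0.19622116] -12.071375428522575 res mm [[-1.71223741  2.92120428]
 [ 0.68699741  0.46162413]
 [ 1.27380935 -1.62176814]
 [-0.24856936 -1.76106027]]
1323 1.5074533044860128 0.04712857783227198
col [ 0.58769367 -0.01553441] len 0.37944732520069524 wid 0.06524720543802554 -10.265056727921893 mid [0.49824267 0.00066524]
[ 0.68340377 -0.0373924   0.022     ] [0.51002331 0.00634172 0.022     ] 0.17881122795544738 -14.1571681845871 [ 0.59671354 -0.01552534  0.022     ]
in rest [-0.04650379  0.17483649] [-0.05532232  0.1729413 ]
-0.00687430509143927 1.5074533044860128
bench z 0.005798934875037691
-44 53 26.1 | -36 64 24.4 | -28 62 19.4 | -20 62 15.1 | -12 61 10.3 | -4 64 5.0 | 4 56 7.4 | 12 55 10.7 | 20 59 13.2 | 28 58 11.0 | 36 58 9.9 | 44 60 7.4 | 52 59 6.0 | 60 57 4.4 | 68 59 3.0 | 76 58 1.8 | 84 58 0.4 | jar [ 0.56108446 -0.4075059   0.10373274]
amber [0.56539618 0.39281554 0.11324002]
tip [0.42653951 0.36455437 0.05252304]
```

```bash
cat >> h.py <<'E'
O=np.array([.6056,-.1962]);TH=np.radians(-12.07)
RM=np.array([[np.cos(TH),-np.sin(TH)],[np.sin(TH),np.cos(TH)]])
def goto(s,x,y,z,yaw=-12.07):
    """target in rest frame mm, yaw of tool y in world deg"""
    T=q2R(s["tool_rot"]);p=np.r_[O+RM@np.array([x,y])/1e3,z/1e3]
    c,sn=np.cos(np.radians(yaw)),np.sin(np.radians(yaw))
    ty=np.array([c,sn,0]);tz=np.array([0,0,-1.]);tx=np.cross(ty,tz)
    G=np.stack([tx,ty,tz],1)
    return T.T@(p-s["tool_pos"])*1e3, R.from_matrix(T.T@G).as_rotvec(degrees=True),p
def where(s):
    r=RM.T@(s["tool_pos"][:2]-O)*1e3
    return np.r_[r,s["tool_pos"][2]*1e3].round(1)
E
python3 - <<'E'
from h import *;from cell import *
s=get_state();np.set_printoptions(suppress=True,precision=1)
print(goto(s,-48,240,200))
E
```

```text
(array([ 591.1, -371. ,   31.2]), array([ -0.1,  -0. , -58.8]), array([0.6, 0. , 0.2]))
```

Emit:
drive_tool:
  increments:
    - [1,[50,-31,0],[0,0,-8]]
    - [1,[100,-63,0],[0,0,-16]]
    - [1,[150,-94,5],[0,0,-24]]
    - [1,[200,-125,10],[0,0,-32]]
    - [1,[250,-157,10],[0,0,-40]]

```text
t: 0.72
tool_pos: [0.3573, -0.2637, 0.2205]
tool_rot: [-0.001, 0.869, 0.495, 0.0]
ft_force: [0.9, -0.6, -0.4]
grip_width: 1.0
```

```bash
python3 - <<'E'
from h import *;from cell import *
s=get_state();np.set_printoptions(suppress=True,precision=1)
print(s["t"],s["joint_pos"],goto(s,-48,240,150))
E
```

```text
0.725 [-0.6  0.1 -0.2  1.3  0.   1.5] (array([396.8,  57.5,  70.8]), array([ -0.1,  -0.1, -18.6]), array([0.6, 0. , 0.1]))
```

Emit:
drive_tool:
  increments:
    - [1,[50,7,5],[0,0,-4]]
    - [1,[100,14,10],[0,0,-8]]
    - [1,[150,21,20],[0,0,-12]]
    - [1,[200,28,30],[0,0,-16]]
    - [1,[250,36,40],[0,0,-18.5]]

```text
t: 1.35
tool_pos: [0.5163, -0.0653, 0.1802]
tool_rot: [-0.001, 0.777, 0.629, 0.0]
ft_force: [0.8, -1.0, -0.7]
grip_width: 0.996
```

```bash
python3 - <<'E'
from h import *;from cell import *
s=get_state();np.set_printoptions(suppress=True,precision=1)
print(s["t"],s["joint_pos"],goto(s,-48,240,150))
E
```

```text
1.35 [-0.1  0.3 -0.1  1.2  0.   1.7] (array([130.6,  66.9,  30.3]), array([-0.1, -0.1,  0.1]), array([0.6, 0. , 0.1]))
```

Emit:
drive_tool:
  increments:
    - [1,[40,20,10],[0,0,0]]
    - [1,[80,40,20],[0,0,0]]
    - [1,[120,60,30],[0,0,0]]
    - [1,[130,67,30],[0,0,0]]
    - [1,[130,67,30],[0,0,0]]

```text
t: 1.98
tool_pos: [0.6088, 0.0481, 0.1497]
tool_rot: [-0.001, 0.777, 0.63, -0.001]
ft_force: [0.4, -0.2, 0.4]
grip_width: 0.997
```

```bash
python3 - <<'E'
from h import *;from cell import *
s=get_state();np.set_printoptions(suppress=True,precision=1)
print(s["t"],where(s),goto(s,-48,240,8))
m=camera_model("wrist");im,d=get_image("wrist");cv2.imwrite("pics/w1.png",im[:,:,::-1]);np.savez("w1.npz",im=im,d=d)
print(m)
im,d=get_image("side");cv2.imwrite("pics/s1.png",im[:,:,::-1])
E
```

```text
1.975 [-48.  239.6 149.7] (array([  0.3,   0.3, 141.7]), array([-0.1, -0. ,  0.1]), array([0.6, 0. , 0. ]))
{'intrinsics': array([[351.1,   0. , 321.8],
       [  0. , 351.1, 243.6],
       [  0. ,   0. ,   1. ]]), 'eye': array([0.6, 0.1, 0.3]), 'orientation': array([ 1. , -0.1,  0. , -0.1])}
```

View pics/w1.png

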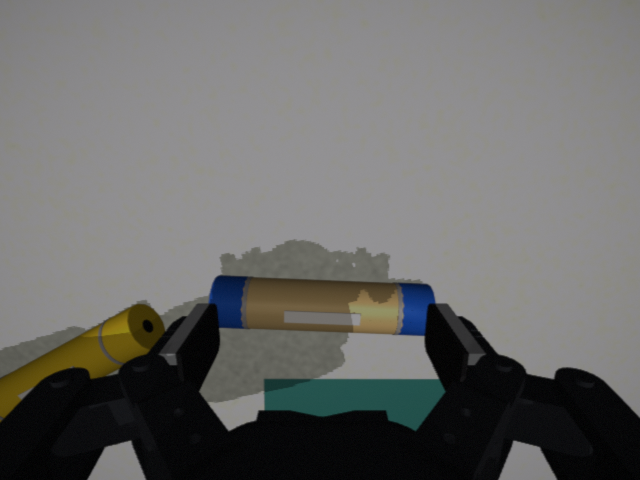

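View pics/s1.png

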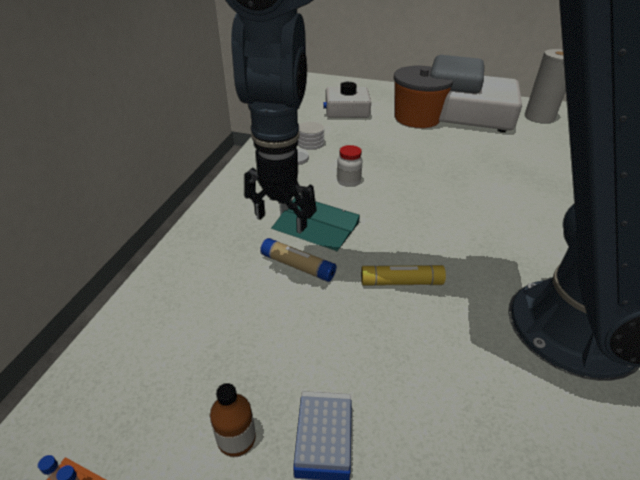

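```bash
python3 - <<'E'
from h import *;from cell import *
s=get_state();np.set_printoptions(suppress=True,precision=3)
m=camera_model("wrist");print(m["eye"],w2px(m,s["tool_pos"]))
f=lambda x,y,z:np.r_[O+RM@np.array([x,y])/1e3,z/1e3]
T=q2R(s["tool_rot"])
for dz in(0,.013):print("tips",[w2px(m,s["tool_pos"]+T@np.array([0,e,-dz])) for e in(-.0425,.0425)])
print("colmid",w2px(m,f(-46.5,175,22)),"toe",w2px(m,f(-105,85,0)),w2px(m,f(85,85,0)))
D=np.load("w1.npz");P=depth2w(m,D["d"])
for u,v in((228,300),(417,310),(320,300),(210,330),(430,330)):
    p=P[v,u];print(u,v,RM.T@(p[:2]-O)*1e3,p[2]*1e3)
E
```

```text
[0.624 0.118 0.292] [[320.916 309.319]]
tips [array([[225.635, 309.29 ]]), array([[416.218, 309.347]])]
tips [array([[217.309, 324.019]]), array([[424.365, 324.084]])]
colmid [[323.787 306.73 ]] toe [[263.925 379.583]] [[457.664 379.95 ]]
228 300 [-121.545  190.537] 41.54441769105005
417 310 [ 26.872 182.209] 41.69546273322955
320 300 [-49.581 188.999] 38.112245986783364
210 330 [-90.929 240.719] 172.0831919238162
430 330 [ -5.292 239.237] 169.2915874210847
```

Emit:
drive_tool:
  increments:
    - [1,[0,0,40],[0,0,0]]
    - [1,[0,0,80],[0,0,0]]
    - [1,[0,0,115],[0,0,0]]
    - [1,[0,0,135],[0,0,0]]
    - [1,[0,0,141],[0,0,0]]

```text
t: 2.7
tool_pos: [0.6068, 0.046, 0.0088]
tool_rot: [-0.001, 0.778, 0.628, -0.001]
ft_force: [0.4, -0.7, -0.5]
grip_width: 1.006
```

Emit:
drive_tool:
  increments:
    - [1,[-5,0,2],[0,0,0]]
    - [1,[-10,0,2],[0,0,0]]
    - [1,[-14,0,2],[0,0,0]]
    - [1,[-18,0,2],[0,0,0]]
    - [1,[-18,0,2],[0,0,0]]

```text
t: 3.32
tool_pos: [0.603, 0.0281, 0.0071]
tool_rot: [-0.001, 0.778, 0.628, -0.001]
ft_force: [1.3, -0.5, -0.6]
grip_width: 0.997
```

```bash
cat > look.py <<'E'
from h import *;from cell import *
import sys
np.set_printoptions(suppress=True,precision=2)
s=get_state();print(s["t"],where(s),s["ft_force"],"yaw",np.degrees(np.arctan2(*q2R(s["tool_rot"])[[1,0],1])))
n=sys.argv[1]
for c in sys.argv[2:]:
    im,d=get_image(c)
    if c=="side": im=cv2.resize(im[170:300,230:390],None,fx=4,fy=4,interpolation=cv2.INTER_CUBIC)
    if c=="top": im=cv2.resize(im[160:285,290:450],None,fx=4,fy=4,interpolation=cv2.INTER_CUBIC)
    cv2.imwrite(f"pics/{n}_{c}.png",im[:,:,::-1])
E
python3 look.py a side wrist
```

```text
3.325 [-49.4 218.8   7.1] [ 1.31 -0.46 -0.62] yaw -12.155811311121655
```

View pics/a_side.png

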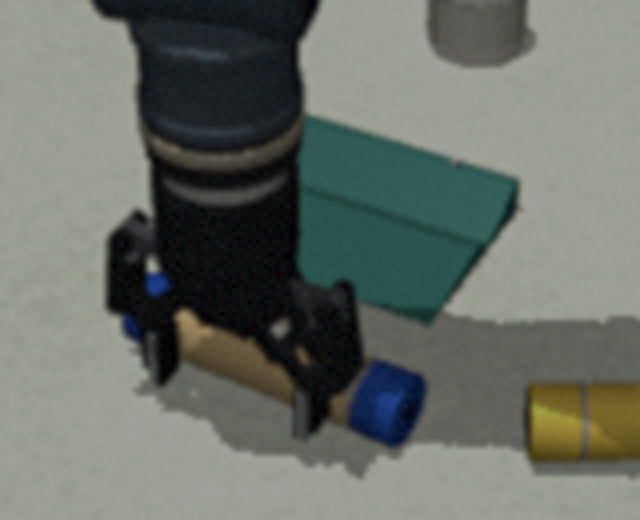

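View pics/a_wrist.png

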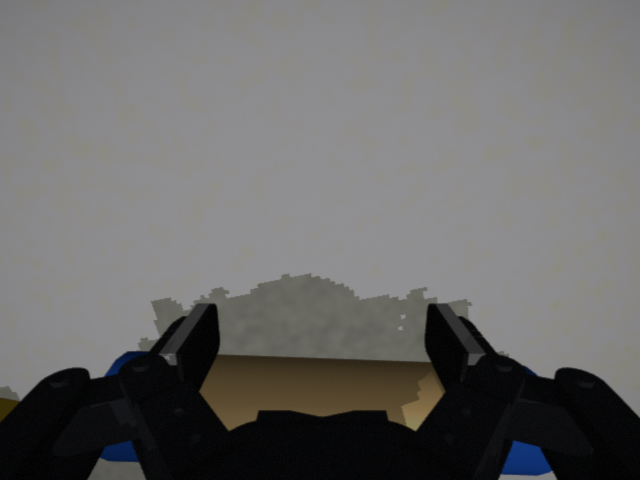

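Emit:
drive_tool:
  increments:
    - [1,[-5,0,0],[0,0,0]]
    - [1,[-10,0,0],[0,0,0]]
    - [1,[-15,0,0],[0,0,0]]
    - [1,[-20,0,0],[0,0,0]]
    - [1,[-25,0,0],[0,0,0]]

```text
t: 4.05
tool_pos: [0.5977, 0.0036, 0.0069]
tool_rot: [-0.001, 0.778, 0.628, -0.001]
ft_force: [-0.5, 0.3, 0.1]
grip_width: 1.0
```

Emit:
drive_tool:
  increments:
    - [1,[-5,0,0],[0,0,0]]
    - [1,[-10,0,0],[0,0,0]]
    - [1,[-15,0,0],[0,0,0]]
    - [1,[-20,0,0],[0,0,0]]
    - [1,[-25,0,0],[0,0,0]]

```text
t: 4.68
tool_pos: [0.5924, -0.0211, 0.0069]
tool_rot: [-0.001, 0.778, 0.628, -0.001]
ft_force: [-0.6, 0.2, 0.3]
grip_width: 1.002
```

```bash
python3 look.py b side wrist
```

```text
4.675 [-49.5 168.4   6.9] [-0.64  0.23  0.34] yaw -12.139983626806371
```

View pics/b_side.png

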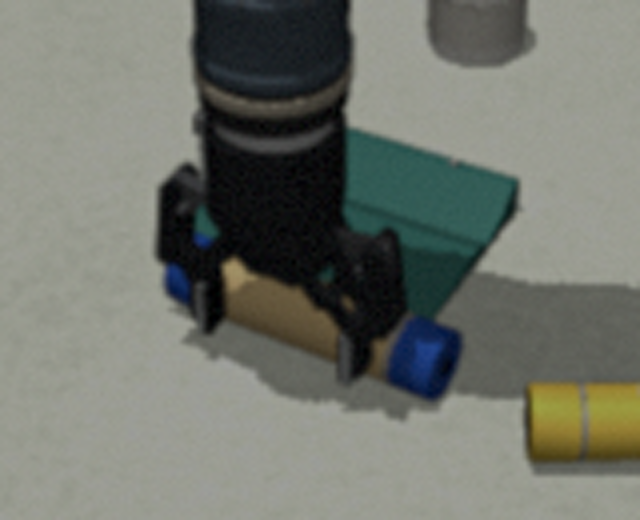

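View pics/b_wrist.png

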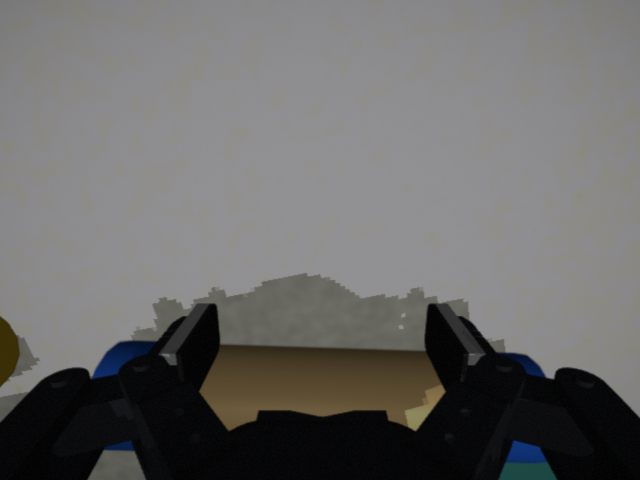

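Emit:
drive_tool:
  increments:
    - [1,[-5,0,0],[0,0,0]]
    - [1,[-10,0,0],[0,0,0]]
    - [1,[-15,0,0],[0,0,0]]
    - [1,[-20,0,0],[0,0,0]]
    - [1,[-25,0,0],[0,0,0]]

```text
t: 5.4
tool_pos: [0.5869, -0.0462, 0.0069]
tool_rot: [-0.001, 0.778, 0.628, -0.001]
ft_force: [-0.6, -0.1, -0.3]
grip_width: 0.999
```

Emit:
drive_tool:
  increments:
    - [1,[-5,0,0],[0,0,0]]
    - [1,[-10,0,0],[0,0,0]]
    - [1,[-15,0,0],[0,0,0]]
    - [1,[-20,0,0],[0,0,0]]
    - [1,[-25,0,0],[0,0,0]]

```text
t: 6.02
tool_pos: [0.5816, -0.0707, 0.0069]
tool_rot: [-0.002, 0.778, 0.628, -0.001]
ft_force: [-0.3, 2.2, 0.7]
grip_width: 1.003
```

```bash
python3 look.py c side wrist
```

```text
6.025 [-49.7 117.7   6.9] [-0.26  2.21  0.67] yaw -12.170543358365112
```

View pics/c_side.png

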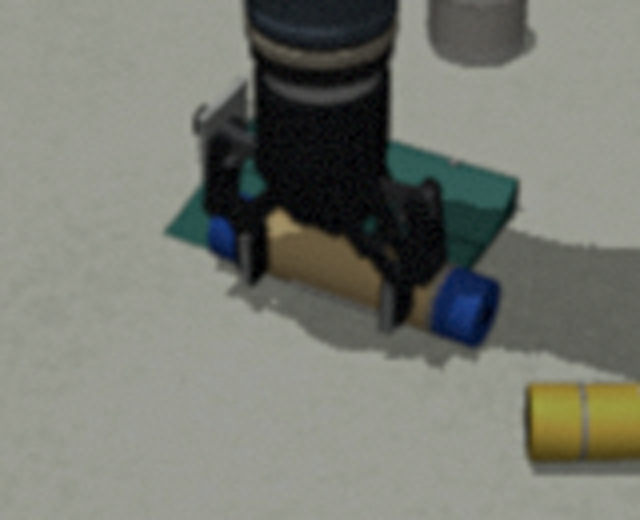

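View pics/c_wrist.png

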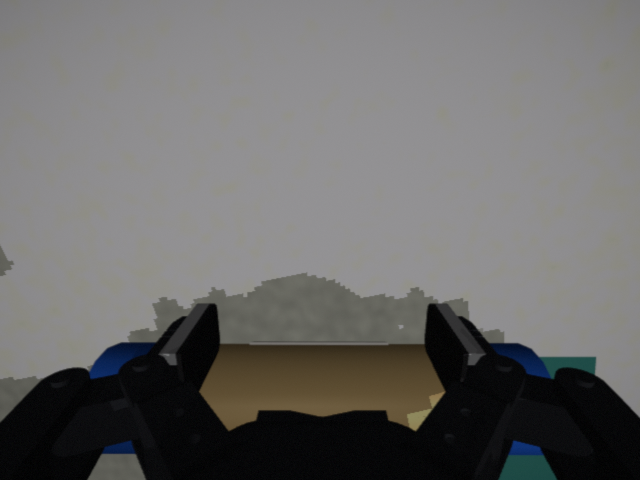

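Emit:
drive_tool:
  increments:
    - [1,[-5,0,-1],[0,0,0]]
    - [1,[-10,0,-2],[0,0,0]]
    - [1,[-15,0,-3],[0,0,0]]
    - [1,[-20,0,-4],[0,0,0]]
    - [1,[-25,0,-5],[0,0,0]]

```text
t: 6.75
tool_pos: [0.5762, -0.0959, 0.012]
tool_rot: [-0.001, 0.778, 0.628, -0.001]
ft_force: [1.3, 2.6, 2.4]
grip_width: 0.996
```

```bash
python3 look.py d side wrist
```

```text
6.75 [-49.7  92.   12. ] [1.28 2.62 2.36] yaw -12.198744478473893
```

View pics/d_side.png

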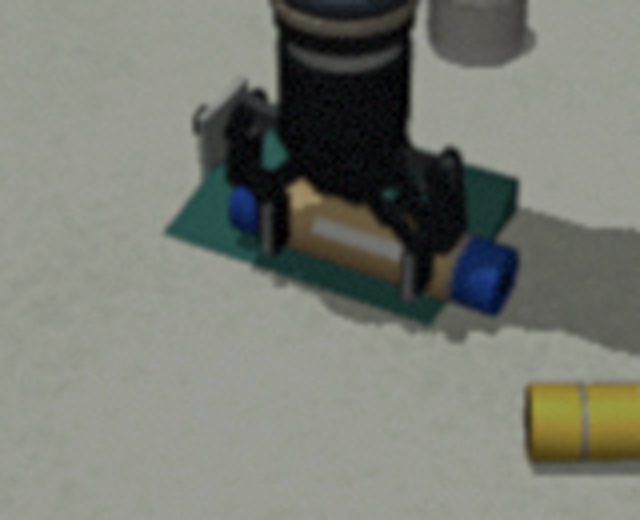

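View pics/d_wrist.png

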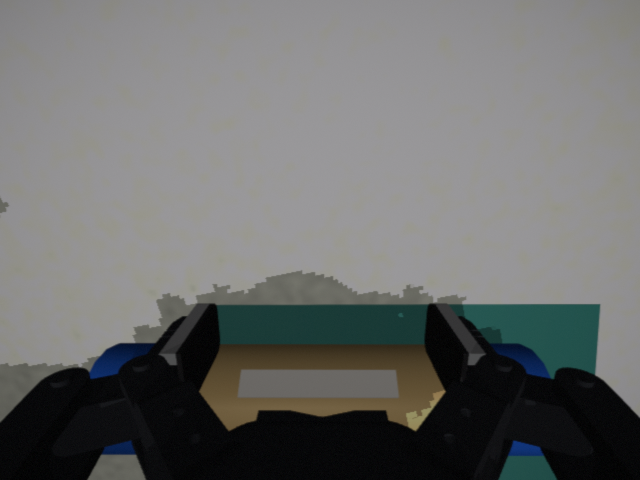

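Emit:
drive_tool:
  increments:
    - [1,[-5,0,-1],[0,0,0]]
    - [1,[-10,0,-2],[0,0,0]]
    - [1,[-15,0,-3],[0,0,0]]
    - [1,[-20,0,-4],[0,0,0]]
    - [1,[-25,0,-5],[0,0,0]]

```text
t: 7.48
tool_pos: [0.5706, -0.1211, 0.017]
tool_rot: [-0.001, 0.778, 0.628, -0.001]
ft_force: [0.9, 3.0, 1.6]
grip_width: 1.002
```

Emit:
drive_tool:
  increments:
    - [1,[-4,0,-1],[0,0,0]]
    - [1,[-7,0,-2],[0,0,0]]
    - [1,[-10,0,-2.5],[0,0,0]]
    - [1,[-12,0,-3],[0,0,0]]
    - [1,[-14,0,-3],[0,0,0]]

```text
t: 8.1
tool_pos: [0.5676, -0.1351, 0.0199]
tool_rot: [-0.001, 0.779, 0.628, -0.002]
ft_force: [0.5, -0.0, 0.9]
grip_width: 1.003
```

```bash
python3 look.py e side wrist
```

```text
8.1 [-50.   51.8  19.9] [ 0.48 -0.03  0.88] yaw -12.24753032748554
```

View pics/e_side.png

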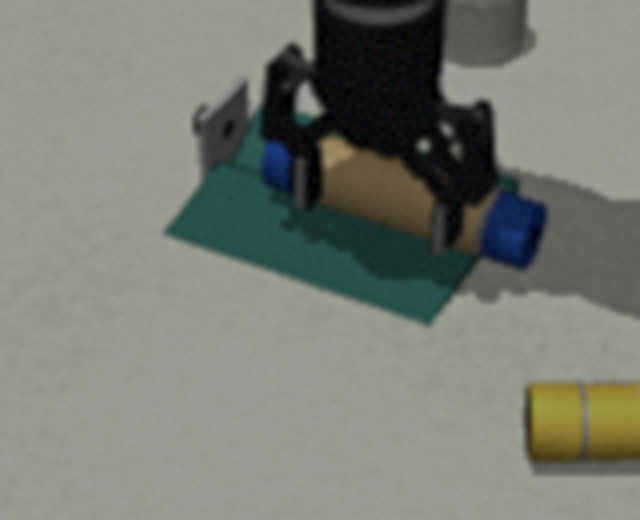

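View pics/e_wrist.png

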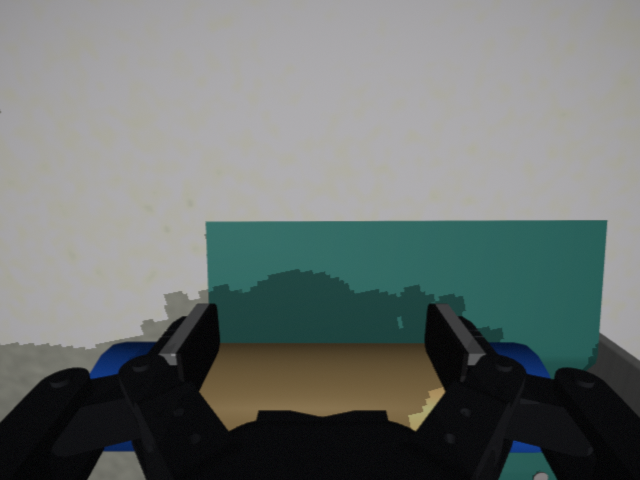

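Emit:
drive_tool:
  increments:
    - [1,[-2,0,0],[0,0,0]]
    - [1,[-4,0,0],[0,0,0]]
    - [1,[-6,0,0],[0,0,0]]
    - [1,[-8,0,0],[0,0,0]]
    - [1,[-8,0,0],[0,0,0]]

```text
t: 8.82
tool_pos: [0.5659, -0.1431, 0.02]
tool_rot: [-0.001, 0.779, 0.627, -0.002]
ft_force: [-0.2, 0.1, -0.5]
grip_width: 0.999
```

```bash
python3 look.py f side wrist
```

```text
8.825 [-50.   43.6  20. ] [-0.19  0.13 -0.48] yaw -12.268922725319612
```

View pics/f_side.png

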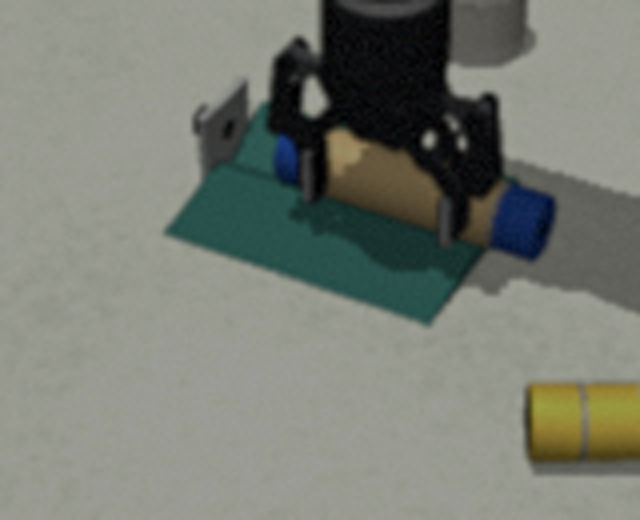

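View pics/f_wrist.png

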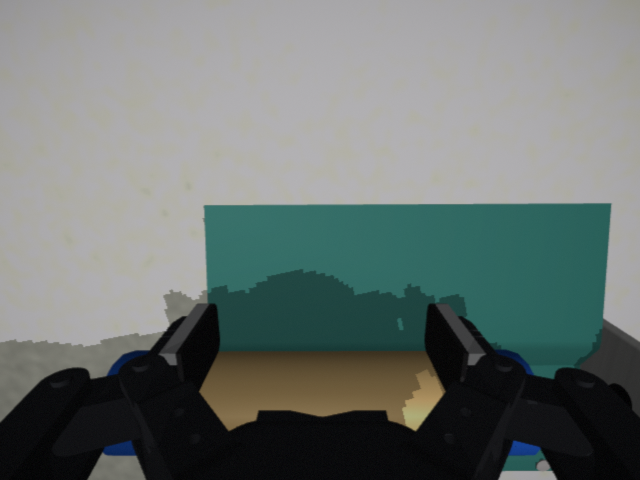

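Emit:
drive_tool:
  increments:
    - [1,[10,0,0],[0,0,0]]
    - [1,[25,0,-5],[0,0,0]]
    - [1,[35,0,-40],[0,0,0]]
    - [1,[45,0,-80],[0,0,0]]
    - [1,[50,0,-110],[0,0,0]]

```text
t: 9.55
tool_pos: [0.5776, -0.0924, 0.132]
tool_rot: [-0.001, 0.778, 0.628, -0.001]
ft_force: [0.4, 0.3, -0.5]
grip_width: 1.0
```

```bash
python3 look.py g side wrist
```

```text
9.55 [-49.1  95.6 132. ] [ 0.42  0.31 -0.47] yaw -12.184969734224051
```

View pics/g_side.png

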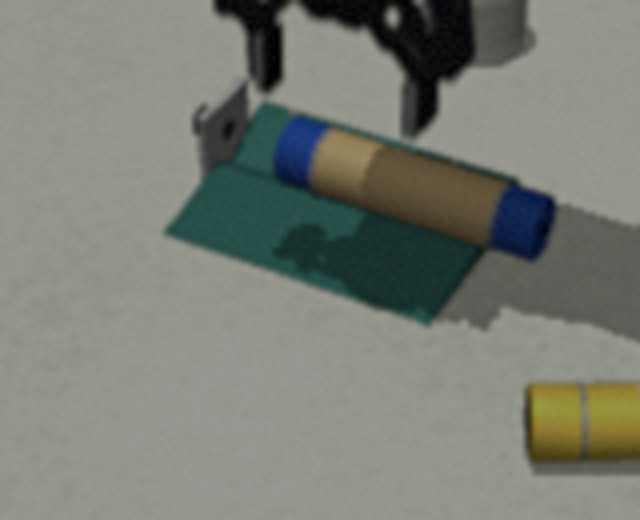

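View pics/g_wrist.png

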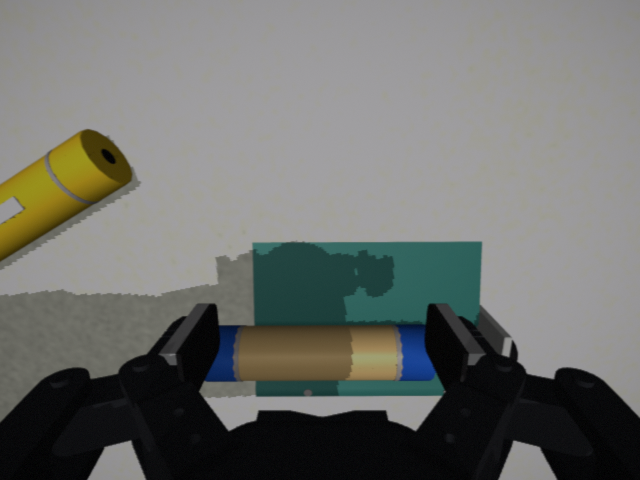

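```bash
python3 - <<'E'
from h import *;from cell import *
np.set_printoptions(suppress=True,precision=1)
s=get_state();m=camera_model("wrist")
for n,u,v,z in(("yel end",108,155,.022),("yel low",130,175,.022),("col near",207,365,.03),("col mid top",320,325,.045),("top",320,381,.045)):
    p=px2w(m,u,v,z);print(n,RM.T@(p[:2]-O)*1e3)
m=camera_model("side")
for n,u,v in(("end top",540,190),("end bot",530,258),("far",296,183),("fartop",300,115)):
    p=px2w(m,230+u/4,170+v/4,.03);print(n,RM.T@(p[:2]-O)*1e3)
print(s["joint_pos"])
print(goto(s,-180,0,130,77.9))
E
```

```text
yel end [-196.4  157.9]
yel low [-183.2  144.1]
col near [-140.4   -7.5]
col mid top [-48.4  37.2]
top [-48.5 -11.5]
end top [-125.2  -32.8]
end bot [-147.3   33.5]
far [13.5 34.8]
fartop [ 48.5 -33. ]
[-0.2  0.4 -0.1  1.1 -0.   1.6]
(array([ -95.9, -132.3,    3.5]), array([  0.1,   0.1, -90.1]), array([ 0.4, -0.2,  0.1]))
```

Emit:
drive_tool:
  increments:
    - [0,[-10,-30,0],[0,0,-9]]
    - [0,[-20,-60,0],[0,0,-18]]
    - [0,[-40,-90,0],[0,0,-28]]
    - [0,[-65,-115,0],[0,0,-38]]
    - [0,[-95,-135,0],[0,0,-48]]
  squeeze: 20

```text
t: 10.28
tool_pos: [0.4259, -0.1566, 0.1331]
tool_rot: [0.001, 0.452, 0.892, 0.0]
ft_force: [0.4, -0.4, 1.0]
grip_width: -0.0
```

```bash
python3 - <<'E'
from h import *;from cell import *
np.set_printoptions(suppress=True,precision=1)
s=get_state();print(where(s),goto(s,-180,0,130,77.9),s["grip_width"])
E
```

```text
[-184.     1.2  133.1] (array([-3.7,  1.8,  3.1]), array([  0. ,   0.1, -41.7]), array([ 0.4, -0.2,  0.1])) -0.0003788100762575621
```

Emit:
drive_tool:
  increments:
    - [0,[-1,0,0],[0,0,-9]]
    - [0,[-2,1,10],[0,0,-18]]
    - [0,[-3,1,25],[0,0,-27]]
    - [0,[-3,2,40],[0,0,-36]]
    - [0,[-3,2,50],[0,0,-42]]

```text
t: 10.9
tool_pos: [0.429, -0.1571, 0.082]
tool_rot: [0.0, 0.1, 0.995, -0.0]
ft_force: [-0.2, 0.5, -0.2]
grip_width: -0.002
```

```bash
python3 look.py h wrist; python3 - <<'E'
from h import *;from cell import *
np.set_printoptions(suppress=True,precision=1)
s=get_state();print(where(s),goto(s,-175,0,18,77.9),s["grip_width"])
E
```

```text
10.9 [-180.9    1.3   82. ] [-0.25  0.47 -0.2 ] yaw 78.50367353535368
[-181.5    1.4   81.1] (array([-6.5, -1.5, 63.1]), array([ 0. , -0. ,  0.8]), array([ 0.4, -0.2,  0. ])) 0.0018839969200174164
```

View pics/h_wrist.png

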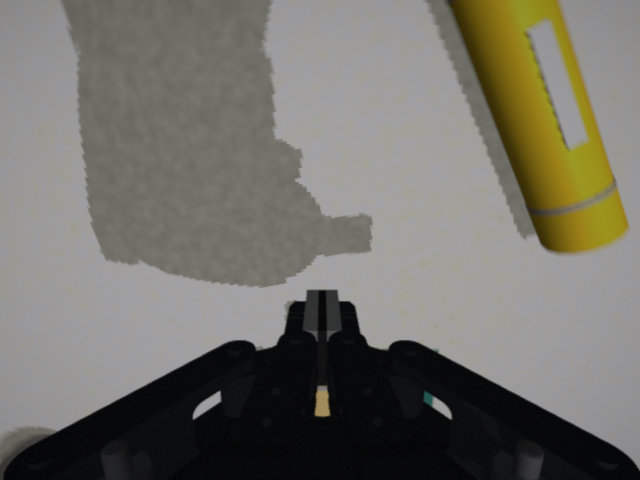

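Emit:
drive_tool:
  increments:
    - [0,[0,-1,20],[0,0,0.8]]
    - [0,[0,-1,40],[0,0,0.8]]
    - [0,[0,-1,55],[0,0,0.8]]
    - [0,[-3,-1.5,61],[0,0,0.8]]
    - [0,[-6,-1.5,62],[0,0,0.8]]

```text
t: 11.58
tool_pos: [0.4342, -0.1593, 0.0191]
tool_rot: [-0.001, 0.105, 0.994, 0.0]
ft_force: [0.5, -1.3, -0.4]
grip_width: -0.002
```

```bash
python3 look.py i side; python3 - <<'E'
from h import *;from cell import *
np.set_printoptions(suppress=True,precision=1)
s=get_state();print(where(s),goto(s,-106,0,19,77.9),s["grip_width"])
E
```

```text
11.575 [-175.3    0.2   19.1] [ 0.49 -1.25 -0.39] yaw 77.92631960294104
[-174.6    0.1   19.3] (array([-68.6,  -0.1,   0.3]), array([ 0., -0.,  0.]), array([ 0.5, -0.2,  0. ])) -0.0007953350658365018
```

View pics/i_side.png

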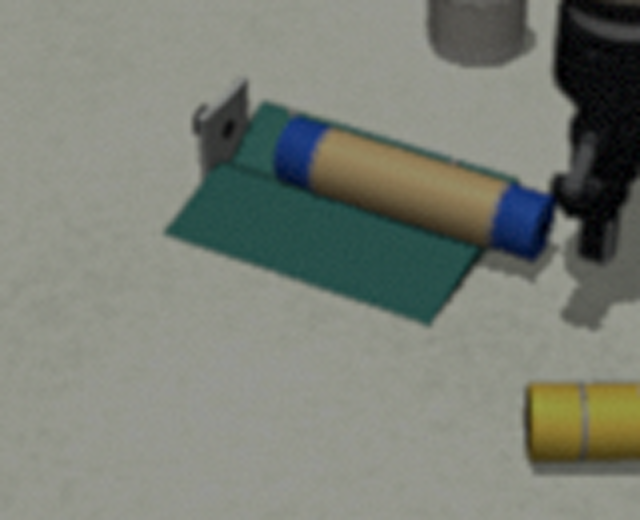

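Emit:
drive_tool:
  increments:
    - [0,[-5,0,0],[0,0,0]]
    - [0,[-10,0,0],[0,0,0]]
    - [0,[-15,0,0],[0,0,0]]
    - [0,[-20,0,0],[0,0,0]]
    - [0,[-24,0,0],[0,0,0]]

```text
t: 12.25
tool_pos: [0.4583, -0.1646, 0.0192]
tool_rot: [-0.0, 0.105, 0.994, 0.0]
ft_force: [-2.3, 0.8, 0.8]
grip_width: -0.001
```

Emit:
drive_tool:
  increments:
    - [0,[-4,0,0],[0,0,0]]
    - [0,[-8,0,0],[0,0,0]]
    - [0,[-12,0,0],[0,0,0]]
    - [0,[-16,0,0],[0,0,0]]
    - [0,[-20,0,0],[0,0,0]]

```text
t: 12.88
tool_pos: [0.4781, -0.1688, 0.0191]
tool_rot: [-0.001, 0.105, 0.994, 0.0]
ft_force: [-1.7, -0.6, -2.3]
grip_width: 0.0
```

```bash
python3 look.py j side
```

```text
12.875 [-130.4    0.1   19.1] [-1.69 -0.57 -2.33] yaw 77.92994337963067
```

View pics/j_side.png

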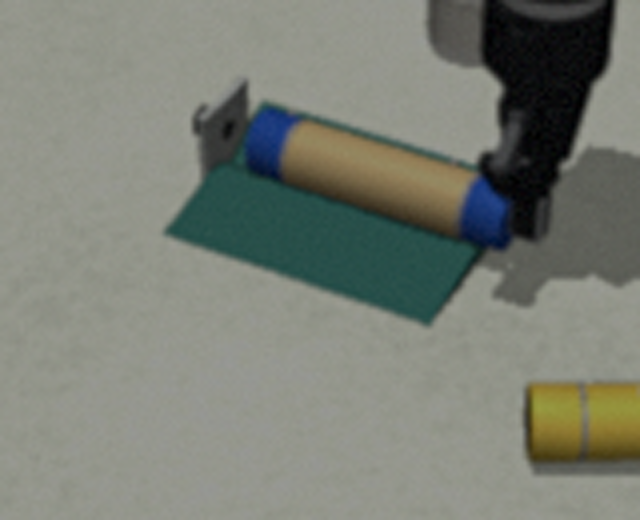

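Emit:
drive_tool:
  increments:
    - [0,[-4,0,0],[0,0,0]]
    - [0,[-8,0,0],[0,0,0]]
    - [0,[-12,0,0],[0,0,0]]
    - [0,[-16,0,0],[0,0,0]]
    - [0,[-18,0,0],[0,0,0]]

```text
t: 13.55
tool_pos: [0.4966, -0.1728, 0.0193]
tool_rot: [-0.0, 0.105, 0.994, 0.0]
ft_force: [-2.2, 1.3, 1.3]
grip_width: 0.002
```

```bash
python3 look.py k side top
```

```text
13.55 [-111.5    0.1   19.3] [-2.15  1.33  1.29] yaw 77.93399462278654
```

View pics/k_side.png

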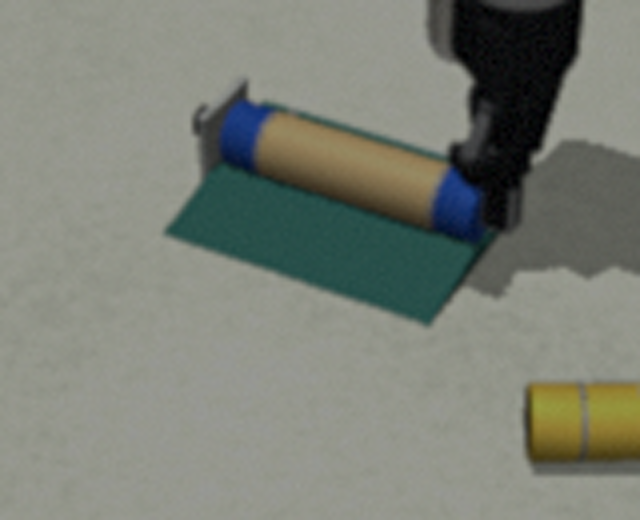

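View pics/k_top.png

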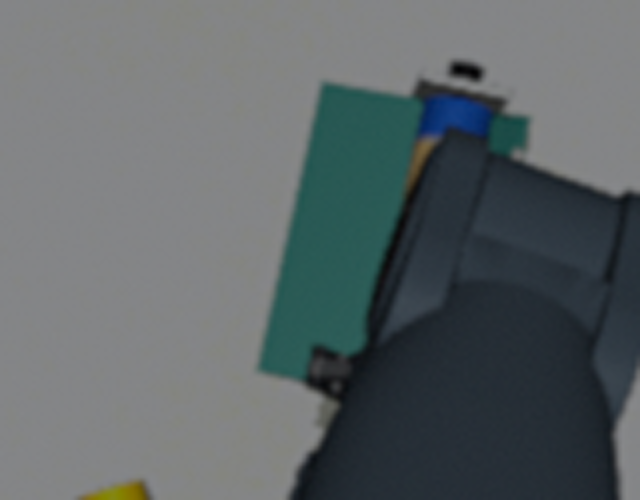

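Close to the stop. Creep on, watching the force.

Emit:
drive_tool:
  increments:
    - [0,[-1,0,0],[0,0,0]]
    - [0,[-2,0,0],[0,0,0]]
    - [0,[-3,0,0],[0,0,0]]

```text
t: 14.02
tool_pos: [0.4997, -0.1735, 0.0193]
tool_rot: [0.0, 0.105, 0.994, 0.0]
ft_force: [-2.0, 0.1, 0.8]
grip_width: 0.003
```

Emit:
drive_tool:
  increments:
    - [0,[-1,0,0],[0,0,0]]
    - [0,[-2,0,0],[0,0,0]]

```text
t: 14.28
tool_pos: [0.5017, -0.1739, 0.0193]
tool_rot: [0.0, 0.105, 0.994, 0.0]
ft_force: [-1.1, 0.4, 1.0]
grip_width: -0.001
```

Emit:
drive_tool:
  increments:
    - [0,[-1,0,0],[0,0,0]]
    - [0,[-1,0,0],[0,0,0]]

```text
t: 14.52
tool_pos: [0.5019, -0.1739, 0.0191]
tool_rot: [-0.001, 0.105, 0.994, 0.0]
ft_force: [-5.5, 1.2, 2.5]
grip_width: 0.006
```

Emit:
drive_tool:
  increments:
    - [0,[-1,0,0],[0,0,0]]
    - [0,[-1.5,0,0],[0,0,0]]

```text
t: 14.78
tool_pos: [0.5018, -0.1739, 0.0189]
tool_rot: [-0.002, 0.105, 0.994, 0.0]
ft_force: [-8.6, 1.5, 4.3]
grip_width: 0.002
```

```bash
python3 look.py l side
```

```text
14.775 [-106.2    0.2   18.9] [-8.64  1.47  4.3 ] yaw 77.92231426587873
```

View pics/l_side.png

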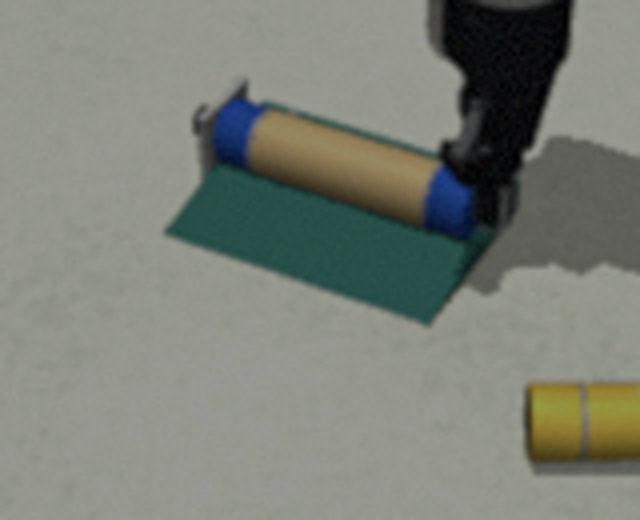

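Emit:
drive_tool:
  increments:
    - [0,[3,0,0],[0,0,0]]
    - [0,[10,0,0],[0,0,0]]
    - [0,[25,0,0],[0,0,0]]
    - [0,[50,0,0],[0,0,0]]
    - [0,[80,0,-10],[0,0,0]]

```text
t: 15.45
tool_pos: [0.4218, -0.1566, 0.0288]
tool_rot: [-0.003, 0.105, 0.994, 0.0]
ft_force: [-0.1, 0.4, 0.0]
grip_width: 0.001
```

Emit:
drive_tool:
  increments:
    - [0,[15,0,-40],[0,0,0]]
    - [0,[30,0,-80],[0,0,0]]
    - [0,[50,0,-110],[0,0,0]]
    - [0,[80,0,-130],[0,0,0]]
    - [0,[110,0,-150],[0,0,0]]

```text
t: 16.08
tool_pos: [0.3134, -0.1333, 0.1799]
tool_rot: [-0.002, 0.105, 0.994, 0.0]
ft_force: [0.2, 0.3, 0.2]
grip_width: 0.004
```

```bash
python3 look.py m side top
```

```text
16.075 [-298.9    0.4  179.9] [0.22 0.27 0.19] yaw 77.92877360960458
```

View pics/m_side.png

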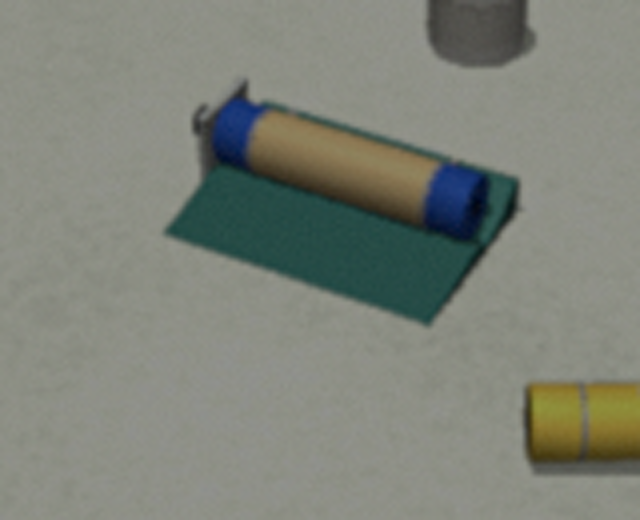

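View pics/m_top.png

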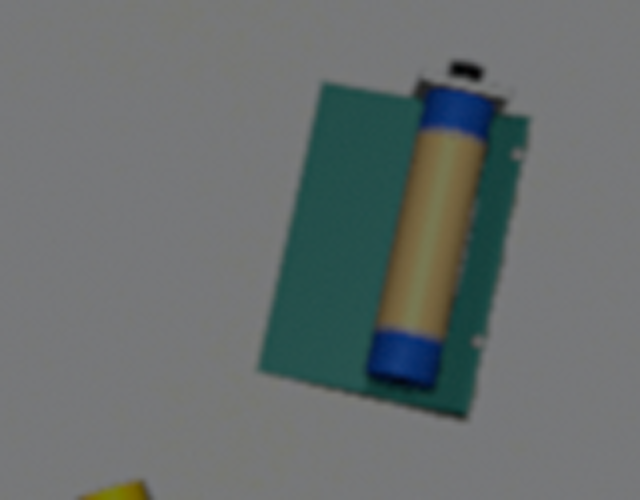

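```bash
python3 - <<'E'
from h import *;from cell import *
np.set_printoptions(suppress=True,precision=1)
m=camera_model("top");f=lambda u,v:RM.T@(px2w(m,290+(u+.5)/4-.5,160+(v+.5)/4-.5,.029)[:2]-O)*1e3
A=(f(427,90)+f(494,100))/2;B=(f(369,377)+f(436,388))/2
print(A,B,A-B,np.degrees(np.arctan2(*(A-B)[::-1])),(A+B)/2,get_state()["joint_velocities"])
im,d=get_image("top")
a=np.load("top0.npz")["im"]
for n,(x,y) in dict(jar=(490,235),amber=(148,228),tip=(161,285),yellow=(328,318)).items():
    p=np.abs(a[y-25:y+25,x-30:x+30].astype(int)-im[y-25:y+25,x-30:x+30]).max(-1);print(n,p.mean(),(p>60).sum())
print(sign_off())
E
```

```text
[88.2  0.5] [-95.   -2.4] [183.2   2.8] 0.8812629886983837 [-3.4 -0.9] [ 0.   0.1  0.  -0.1  0.   0. ]
jar 4.693666666666667 0
amber 4.389333333333333 0
tip 4.495333333333333 0
yellow 6.3373333333333335 45
the job is handed in; nothing more can be done
None
```

I rolled the column along the bench and up the ramp with the open fingers until it dropped into the V. I then pushed its end with the shut fingers until it butted against the stop. After that I backed straight off and handed the job in at about 16 s.

- **Seating:** the middle of the column is at x -3.4, y -0.9 mm in the rest frame, against the target of -5, 0. Its angle to the V is 0.9 degrees. I read these from the pictures, good to about 2–3 mm. My far-end point read 88 mm, past the 85 mm stop face, and the length came out 3 mm long, so that is reading error.
- **Touching the stop:** the tool stopped advancing at x -106 mm, where it should be, and the push force rose from about 2 N to about 9 N. After retreating, the two pictures show the column in the V against the stop, and the gripper clear at 180 mm height.
- **Stillness:** I checked this only by eye across the last pictures, not with a separate timed measurement.
- **Other things on the bench:** the jar, bottle and tip box look unchanged between the first and last top pictures. The yellow look-alike's patch differed in 45 pixels. I never touched it, and I put that down to the arm's shadow, but I did not check it further.

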